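# Lay out the tray for a membrane filtration

### The job

Lay out the grey tray for a membrane filtration: stand the sample bottle in the deep round well, the stack of small petri dishes in the shallow ring and the open filter cup without a lid in the square pocket, and lay the forceps across both notched bars of their rest. The filter cup with the lid on and the wide petri dishes belong to another job: leave them standing where they are.

Things in the scene. Friction and masses are not known exactly. Their poses are not given: they have to be found in the camera images.
- sample_bottle: White plastic sample bottle with a blue screw cap, standing upright, 53 mm diameter, 118 mm tall; the straight body reaches from the bench to about 90 mm, so it can be gripped at 60 to 85 mm height. Origin at the centre of its underside, z up. Belongs on the tray.
- dish_stack: Stack of three small round petri dishes with pink medium, one solid piece, 61 mm diameter, 45 mm tall. Origin at the centre of its underside, z up. Belongs on the tray.
- open_cup: Filter cup WITHOUT a lid: clear cup with a teal collar round its middle, open at the top, 97 mm tall. Its round body is 61 mm in diameter below 34 mm height, 65 mm at the collar (34 to 64 mm), 63 mm above it (65 to 94 mm: grip there). Origin on the underside; the cup's centre line stands at x = +2, y = +6 mm from the origin in its own axes. A small teal spout sticks out of the collar towards its own +y, so it is gripped along its own x. Belongs on the tray.
- forceps: Straight steel forceps lying flat, 152 mm long (its own y), 18 mm wide (x), 8 mm thick (z), one rigid piece; grip across the legs at the middle. Origin at the centre of its underside. Belongs on the tray.
- lidded_cup: Filter cup WITH its lid on, a look-alike that stays: like the open cup, but closed by a grey-white opaque screw lid, 74 mm wide, with a short vent stub in its middle, so 121 mm tall. Origin on the underside, centre line at y = +4 mm.
- wide_dishes: Stack of two wide petri dishes, a look-alike that stays: 90 mm diameter, 31 mm tall. Origin at the centre of the underside.
- bottle_well: Holder for the bottle: white deep round well on an 86 mm square plate, inside 67 mm wide (76 mm at the flared mouth), rim 48 mm and floor 4 mm above its underside. Origin: centre of its underside, 4 mm above the bench. Its x points away from the robot, as the tray's. This well, dish ring and cup pocket stand 88 mm apart in a row along y, in any order, in the far half of the tray.
- dish_ring: Holder for the dish stack: white shallow ring on an 86 mm square plate, 77 mm wide inside, lip 12.5 mm and floor 4 mm above its underside. Origin: centre of its underside, 4 mm above the bench; axes as the tray's.
- cup_pocket: Holder for the open cup: white square pocket, 86 mm outside, 78 mm inside, walls 24 mm and floor 4 mm above its underside. Origin: centre of its underside, 4 mm above the bench; axes as the tray's. Tray and holders are fixed; the grey tray is 278 x 190 mm with a rim 18 mm above the bench (21 mm at its rounded edge).
- forceps_rest: Rest for the forceps, in the tray's near row: white 58 x 150 mm base plate with two notched cross bars, 90 mm apart along its y, like a knife rest. The forceps lie along its y over both bars, in the notches: notch bottom 15.5 mm above its underside, notch 40 mm wide between ears that rise to 27.5 mm; between the bars there is free space for fingers. Origin: centre of its underside, 4 mm above the bench; axes as the tray's.
Not all that is in view belongs to the job. Leave any orange or purple look-alike of the wide_dishes alone.

How it is judged:
At the end, for the whole second after the job is handed in: Bottle, dishes (12 mm from centre) and open cup (origin 19 mm) stand on their holders' floors (4 mm), upright to 0.12 rad; forceps rest flat on both notched bars, origin within 30 mm, aligned to 0.3 rad; all released, at rest; lidded cup and wide dishes upright, within 25 mm of their start (horizontal distance between sample_bottle and bottle_well below 0.012 m and z of sample_bottle in the frame of bottle_well between 0 and 0.008 m and angle between each of sample_bottle, dish_stack, open_cup, forceps's own z axis and vertical below 0.12 rad and linear speed of each of sample_bottle, dish_stack, open_cup, forceps below 0.02 m/s and angular speed of each of sample_bottle, dish_stack, open_cup, forceps below 0.2 rad/s and horizontal distance between dish_stack and dish_ring below 0.012 m and z of dish_stack in the frame of dish_ring between 0 and 0.008 m and horizontal distance between open_cup and cup_pocket below 0.019 m and z of open_cup in the frame of cup_pocket between 0 and 0.008 m and horizontal distance between forceps and forceps_rest below 0.03 m and z of forceps in the frame of forceps_rest between 0.0115 and 0.0195 m and angle between the y axis of forceps and the y axis of forceps_rest, either way round below 0.3 rad and distance of each of lidded_cup, wide_dishes from where it was at the start of the episode below 0.025 m and angle between each of lidded_cup, wide_dishes's own z axis and vertical below 0.1 rad); the robot touches nothing.
It fails at once if the lidded filter cup is moved or lifted (distance of lidded_cup from where it was at the start of the episode above 0.04 m).
It fails at once if the wide petri dishes are moved or lifted (distance of wide_dishes from where it was at the start of the episode above 0.04 m).
It also fails if it takes over 112 s, if anything falls off the work surface, if the arm or the gripper's body presses on something with over 40 N, if the wrist force passes 120 N, or if a joint passes its speed limit or range.

### The arm

A 7-joint arm with a two-finger parallel gripper is mounted at the origin on a cart in front of the work surface, level with it; the furniture and walls round the work are solid. World frame = base frame: x ahead of the robot, y to its left, z up, the work surface at z = 0. Lengths are in m, angles in rad, forces in N, time in s.
With the tool pointing down it reaches from about 0.425 to 0.925 m from the base axis. Payload 6.8 kg.
Tool frame: the origin (TCP) lies on the centre line of the jaws, within the pads' length; the fingertips stand 14 mm ahead of it and the grasp point (between the pads) lies 5 mm behind it; z points along the fingers, y is the direction in which the jaws open and shut (so a half turn about z gives the same grasp; the last joint's range is limited). The gripper opens to 88 mm and grips with 3 to 60 N. Pads are 20 mm wide; open, the fingers measure 115 mm over their backs; the gripper's body (75 mm by 178 mm) begins 61 mm behind the grasp point.
Start: joints at [-1.275, 0.477, 0.022, 1.555, -0.011, 1.109, -0.083], TCP at [0.265, 0.621, 0.237] pointing down, gripper open.
Joint ranges: [-2.96, 2.96], [-0.34, 2.1], [-1.41, 1.46], [0.24, 2.44], [-1.37, 4.51], [0.17, 1.92], [-2.96, 2.96]. Speed limits (rad/s): [2.39, 2.39, 3.14, 3.14, 3.14, 3.14, 3.14].

### API

Orientations are given as a unit quaternion [x, y, z, w].
In Python, from cell import robot gives the robot as it stands.
- The arm moves only by the shell command python3 -m jog 'ROWS' [FORCE]. ROWS is JSON, a list of rows, each a list of 3 entries, a list of its own where there are three numbers: the shift along the tool's x, y, z in mm, then the turn, a rotation vector about the tool's x, y, z in rad, then the opening, from 0 (shut) to 1 (fully open). In form: [[[dx, dy, dz], [ax, ay, az], hand], ...]. A call has 1 to 20 rows; each row is the pose to reach, as a shift and turn from the pose commanded when the call began, along the tool's axes at that moment; what a row does not reach only later rows make up. A row lasts 1/12 s, in which the tool goes at most 41.7 mm and 7.16 degrees, less where a joint would pass 70% of its speed; a pose out of reach is approached as far as the arm can. A call with a gripper value outside its range is refused whole. The fingers move at their own pace and stop on an object; FORCE is the grip in N (left out, the last holds). Time passes only in rows, so rows that repeat a pose let the fingers close. It gives the time, the measured TCP pose, the force and the opening at its end, in the units of the state.
- robot.state(): the state, without advancing time (a new reading comes with each control period).
- robot.get_image(name): name is "scene" or "top" or "wrist"; returns (picture, depth): 400x640x3 uint8, red, green, blue; 400x640 float32, m along the optical axis (not along the pixel's ray), 0 where there is no reading.
- robot.calibration(name): a dict with "fx", "fy", "cx", "cy" (pixels), "k1" (the pictures are not rectified: a ray, as slopes to the right and down, at radius r is drawn at 1 + k1 r^2 times it, then the intrinsics apply), "R" (3x3) and "t" (3): a world point X has camera coordinates R X + t; the wrist camera has in their place "T_tool_cam" (4x4, takes a point from camera to tool coordinates, whose origin is the TCP and whose axes are the flange's). Camera axes: x right, y down, z forward; pixel columns grow to the right and rows downward; lengths in m; the calibration is good to about 2 mm. A picture is of the moment at which its call begins: read the wrist's pose just before it. calibration takes no time and is no camera call.
- robot.finish_job(): hands the job in, once; it reports no verdict.
Trained networks look in the newest picture that a camera, given by its name, has taken for a name from the list of things; names that differ only in an ending like _2 or _b are one class to them, and where a whole thing is asked for, a point or a joint stands for the part that bears it (a point fixed in the world has none). Each returns a list of dicts, best first, with "confidence" (0 to 1); they miss things now and then, are a little off and sometimes report something else, mostly with a low value. They report only what shows in the picture. A call takes as long as a camera call. They do not tell look-alikes from the thing itself.
- robot.regions_of(camera, query): "mask" (400x640 bool, what is visible of it) and "pixel" ([row, column] in pixels, amid what is visible of it).
The state is a dict: "clock": time; "joint_pos": joint angles; "qvel": joint speeds; "joint_torque": joint torques, N m; "ee_pos": TCP position; "tcp_rot": TCP orientation; "wrist_force": force on the tool from outside, world axes, zero at the start; "moment": the same for the moment, N m; "grip_width": opening from 0.0 (shut) to 1.0 (fully open).
Only numpy, scipy, OpenCV 4.12 (cv2) and the standard library are available. Lean on these libraries where they do the work, as an engineer would, in place of code of your own. Each camera call takes 0.05 s, during which the arm holds its last target.

## Working session

There is one attempt and no reset: what is moved stays moved. The work goes in short steps, Python scripts to look and compute and a shell command to move; the robot and the scene stay as the last step left them, time stands still between calls to the robot, and variables do not carry over. Pictures are saved under pics/ and viewed, and the job is handed in when it is done.

```bash
ls; mkdir -p pics; python3 - <<'E'
from cell import robot
import cv2
print(robot.state())
for n in ("scene","top","wrist"):
    im,d=robot.get_image(n)
    cv2.imwrite(f"pics/{n}0.png",im[:,:,::-1])
    print(n,robot.calibration(n),(d>0).mean())
E
```

```text
pics
{'clock': 0.0, 'joint_pos': array([-1.27512952,  0.47776364,  0.0223655 ,  1.55644363, -0.01148706,
        1.1093329 , -0.08311606]), 'qvel': array([-0.00258597, -0.00022036, -0.00131436, -0.00126815, -0.0008618 ,
       -0.00105348, -0.00126951]), 'joint_torque': array([ 2.22275303e-04, -5.82866693e+01,  1.53489701e+00, -2.72603792e+01,
       -5.43353800e-02,  1.70806475e-02,  1.89343141e-04]), 'ee_pos': array([0.2649984 , 0.62016872, 0.23570998]), 'tcp_rot': array([ 2.00520390e-01,  9.79689107e-01, -9.03481482e-04, -1.04449724e-04]), 'wrist_force': array([-0.41823045,  0.46698502,  0.40430661]), 'moment': array([-0.00687328, -0.01170191,  0.00774589]), 'grip_width': 0.9974551288338113}
scene {'fx': 464.6628182229267, 'fy': 464.6628182229267, 'cx': 318.87289522439096, 'cy': 199.98758018528696, 'k1': 0.0375994153672399, 'R': array([[-0.48037692, -0.87691013,  0.01632897],
       [-0.49574146,  0.25611773, -0.82984584],
       [ 0.72351809, -0.40673373, -0.55775375]]), 't': array([0.21814432, 0.26909048, 0.91156789])} 0.9948828125
top {'fx': 451.2880976515501, 'fy': 451.2880976515501, 'cx': 310.8383818270737, 'cy': 201.03736932120046, 'k1': 0.01862508877120384, 'R': array([[ 0.01463297, -0.99974579, -0.01715332],
       [-0.99541818, -0.01294417, -0.09473693],
       [ 0.09449081,  0.01846101, -0.99535455]]), 't': array([-0.00453479,  0.47254877,  1.15038405])} 0.99594140625
wrist {'fx': 359.1032444020532, 'fy': 359.1032444020532, 'cx': 320.6943750564625, 'cy': 201.9251036184313, 'k1': -0.05157721964626905, 'T_tool_cam': array([[-5.17361651e-04, -9.61306328e-01, -2.75481172e-01,
         7.50986099e-02],
       [ 9.99999657e-01, -3.19079787e-04, -7.64582396e-04,
         9.13609114e-04],
       [ 6.47097422e-04, -2.75481473e-01,  9.61306163e-01,
        -1.48476014e-01],
       [ 0.00000000e+00,  0.00000000e+00,  0.00000000e+00,
         1.00000000e+00]])} 0.9959453125
```

View pics/top0.png

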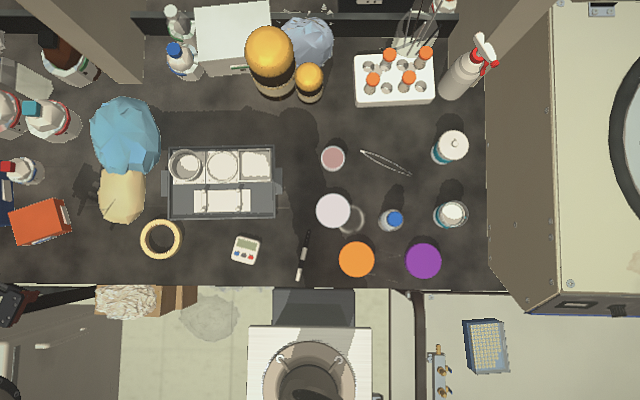

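View pics/scene0.png

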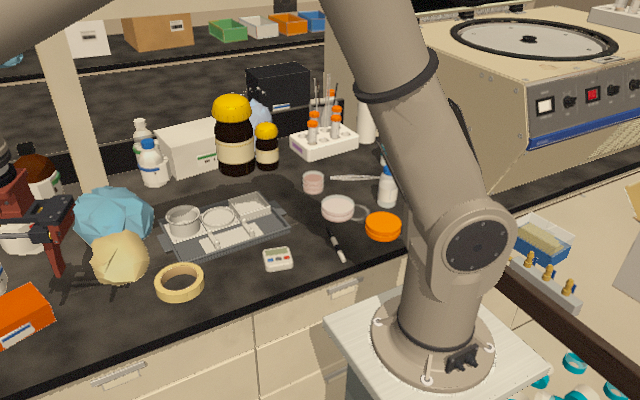

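View pics/wrist0.png

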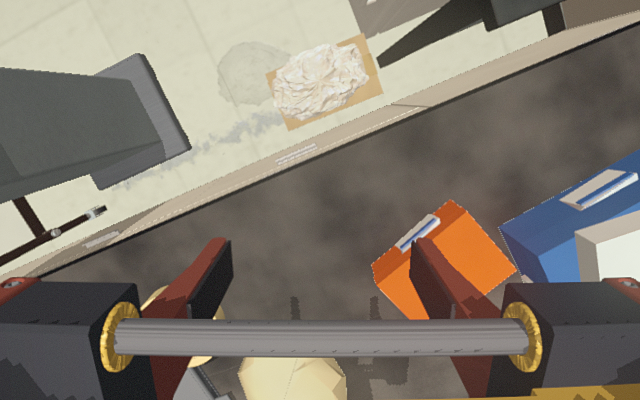

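Top view: the tray is at rows 147-217, cols 168-275, with well (167,187), ring (167,222), pocket (165,257) and rest (200,222). Candidates as (row,col):
- **Bottle:** (219,392), against the squeeze bottle at (57,180).
- **Dishes:** pink stack (158,332), against the wide white ones (210,333), orange (259,356) and purple (261,423).
- **Cups:** open (215,450), against lidded (147,450).
- **Forceps:** (161,385), against the pen (255,303).

Next I'll measure them.

```bash
cat > h.py <<'E'
from cell import robot
import numpy as np, cv2
from scipy.spatial.transform import Rotation as Rn
def cloud(name,d,cal=None,st=None):
    c=cal or robot.calibration(name)
    K=np.array([[c['fx'],0,c['cx']],[0,c['fy'],c['cy']],[0,0,1]])
    v,u=np.mgrid[0:400,0:640]
    p=cv2.undistortPoints(np.stack([u,v],-1).reshape(-1,1,2).astype(float),K,np.array([c['k1'],0,0,0.])).reshape(400,640,2)
    P=np.dstack([p[...,0]*d,p[...,1]*d,d])
    if 'R' in c: W=(P-c['t'])@c['R']
    else:
        T=c['T_tool_cam']; W=P@T[:3,:3].T+T[:3,3]
        W=W@Rn.from_quat(st['tcp_rot']).as_matrix().T+st['ee_pos']
    W[d<=0]=np.nan
    return W
def look(name):
    st=robot.state(); im,d=robot.get_image(name); return st,im,d,cloud(name,d,st=st)
def save(im,fn,crop=None,s=1):
    if crop: im=im[crop[0]:crop[1],crop[2]:crop[3]]
    cv2.imwrite('pics/'+fn,cv2.resize(im[:,:,::-1],None,fx=s,fy=s,interpolation=cv2.INTER_CUBIC))
def circ(xy):
    A=np.c_[2*xy,np.ones(len(xy))]; s=np.linalg.lstsq(A,(xy**2).sum(1),rcond=None)[0]
    return s[:2],np.sqrt(s[2]+s[:2]@s[:2])
E
python3 - <<'E'
from h import *
st,im,d,W=look('top')
np.save('topW.npy',W)
save(im,'t1.png',(120,300,290,490),4)
save(im,'t2.png',(135,230,155,290),5)
for q in ['sample_bottle','dish_stack','open_cup','forceps','lidded_cup','wide_dishes','bottle_well','dish_ring','cup_pocket','forceps_rest']:
    for r in robot.regions_of('top',q)[:3]:
        m=r['mask']; P=W[m]; P=P[~np.isnan(P[:,0])]
        top=np.percentile(P[:,2],95); T=P[P[:,2]>top-.012]
        print(q,round(r['confidence'],2),np.round(r['pixel'],0),m.sum(),'top z',round(top,4),'minz',P[:,2].min().round(3),'top ctr',((T.min(0)+T.max(0))/2)[:2].round(4),'ext',np.ptp(T,axis=0)[:2].round(3))
b=W[240:280,250:300]; print(np.nanmedian(b.reshape(-1,3),0))
print(robot.state()['clock'])
E
```

```text
sample_bottle 0.82 [222. 391.] 426 top z 0.1213 minz -0.002 top ctr [ 0.4235 -0.1968] ext [0.034 0.034]
dish_stack 0.85 [159. 329.] 517 top z 0.05 minz -0.003 top ctr [ 0.5831 -0.0524] ext [0.061 0.059]
dish_stack 0.71 [218. 451.] 798 top z 0.0964 minz -0.003 top ctr [ 0.4398 -0.3468] ext [0.061 0.063]
open_cup 0.74 [215. 451.] 687 top z 0.093 minz -0.0 top ctr [ 0.4393 -0.3465] ext [0.06  0.063]
lidded_cup 0.58 [148. 451.] 949 top z 0.1152 minz -0.001 top ctr [ 0.6065 -0.3417] ext [0.072 0.072]
wide_dishes 0.97 [261. 424.] 1070 top z 0.0355 minz -0.003 top ctr [ 0.3231 -0.2846] ext [0.086 0.092]
wide_dishes 0.89 [212. 335.] 973 top z 0.0355 minz -0.002 top ctr [ 0.4471 -0.0531] ext [0.088 0.088]
wide_dishes 0.65 [259. 359.] 998 top z 0.0359 minz -0.002 top ctr [ 0.3242 -0.1152] ext [0.088 0.087]
bottle_well 0.74 [168. 190.] 1163 top z 0.0532 minz 0.001 top ctr [0.5597 0.3286] ext [0.081 0.082]
dish_ring 0.85 [164. 218.] 1061 top z 0.0182 minz 0.001 top ctr [0.563 0.241] ext [0.09  0.086]
cup_pocket 0.74 [165. 257.] 1171 top z 0.0301 minz -0.001 top ctr [0.5635 0.1519] ext [0.088 0.086]
forceps_rest 0.82 [200. 220.] 1185 top z 0.0242 minz 0.0 top ctr [0.4705 0.2357] ext [0.06  0.143]
[0.3195151  0.09533285 0.00171798]
0.7
```

View pics/t1.png

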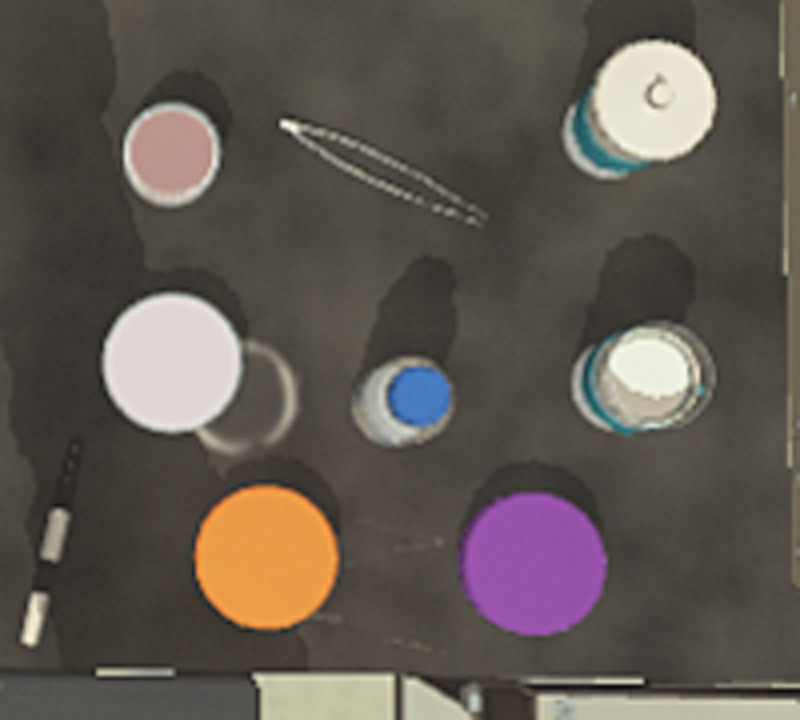

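View pics/t2.png

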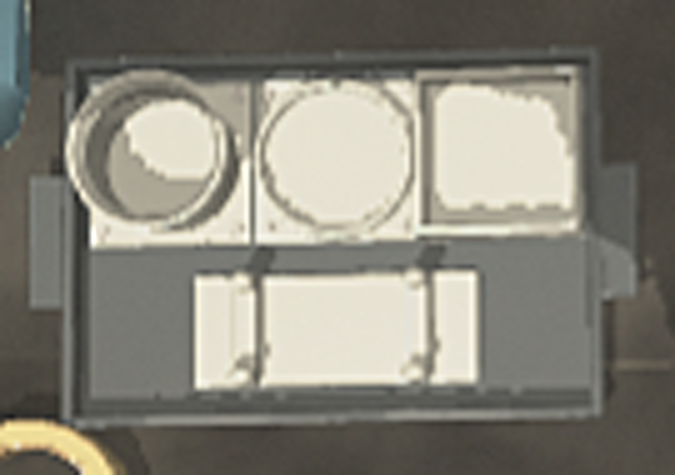

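```bash
python3 -m jog '[[[-384,-249,-14],[0,0,1.166],1],[[-384,-249,-14],[0,0,1.166],1],[[-384,-249,-14],[0,0,1.166],1],[[-384,-249,-14],[0,0,1.166],1],[[-384,-249,-14],[0,0,1.166],1],[[-384,-249,-14],[0,0,1.166],1],[[-384,-249,-14],[0,0,1.166],1],[[-384,-249,-14],[0,0,1.166],1],[[-384,-249,-14],[0,0,1.166],1],[[-384,-249,-14],[0,0,1.166],1],[[-384,-249,-14],[0,0,1.166],1],[[-384,-249,-14],[0,0,1.166],1],[[-384,-249,-14],[0,0,1.166],1],[[-384,-249,-14],[0,0,1.166],1],[[-384,-249,-14],[0,0,1.166],1],[[-384,-249,-14],[0,0,1.166],1]]'
cat > w.py <<'E'
import sys
from h import *
st,im,d,W=look('wrist'); n=sys.argv[1]
np.save(n+'W.npy',W); save(im,n+'.png',None,1.25)
print(st['clock'],st['ee_pos'].round(4),st['tcp_rot'].round(4))
R=Rn.from_quat(st['tcp_rot']).as_matrix(); print('tool y yaw',np.degrees(np.arctan2(R[1,1],R[0,1])).round(2),'tilt',R[2].round(4))
for q in sys.argv[2:]:
    for r in robot.regions_of('wrist',q)[:3]:
        m=r['mask']; P=W[m]; P=P[~np.isnan(P[:,0])]
        np.save(f'{n}_{q}.npy',m)
        top=np.percentile(P[:,2],97); T=P[P[:,2]>top-.008]
        print(q,round(r['confidence'],2),np.round(r['pixel'],0),m.sum(),'top z',round(top,4),'top ctr',((T.min(0)+T.max(0))/2)[:2].round(4),'ext',np.ptp(T,axis=0)[:2].round(3),'all ctr',((P.min(0)+P.max(0))/2)[:2].round(4))
E
python3 w.py w1 bottle_well dish_ring cup_pocket forceps_rest
```

```text
clock: 2.03
ee_pos: [0.5196, 0.2427, 0.2505]
tcp_rot: [0.706, 0.709, -0.0, -0.0]
wrist_force: [-0.5, 0.3, 0.4]
grip_width: 0.999
2.0333 [0.5196 0.2427 0.2505] [ 7.057e-01  7.086e-01 -0.000e+00 -3.000e-04]
tool y yaw 0.23 tilt [ 4.e-04 -5.e-04 -1.e+00]
bottle_well 0.92 [ 88. 360.] 7422 top z 0.0529 top ctr [0.5607 0.3276] ext [0.081 0.082] all ctr [0.561  0.3285]
dish_ring 0.78 [168. 361.] 5766 top z 0.0173 top ctr [0.5642 0.2405] ext [0.084 0.082] all ctr [0.564  0.2399]
cup_pocket 0.7 [246. 364.] 5920 top z 0.0288 top ctr [0.5669 0.1523] ext [0.088 0.089] all ctr [0.5695 0.1509]
forceps_rest 0.71 [172. 276.] 6807 top z 0.0303 top ctr [0.4736 0.2372] ext [0.061 0.102] all ctr [0.4731 0.237 ]
```

View pics/w1.png

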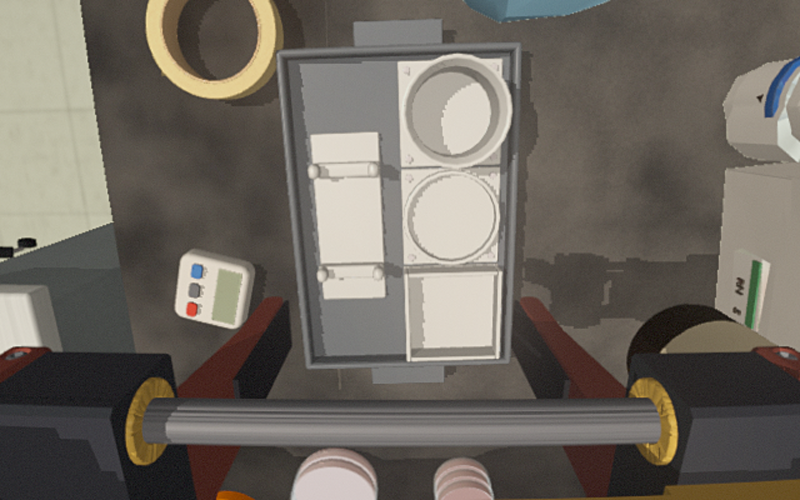

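The tray view is clear: well (88,360), ring (168,361), pocket (246,364) and rest (172,276) in raw pixels. Their spacing is about 88 mm, and top heights match the text within about 2 mm. Now the objects.

```bash
python3 -m jog '[[[-493,-10,0],[0,0,0],1],[[-493,-10,0],[0,0,0],1],[[-493,-10,0],[0,0,0],1],[[-493,-10,0],[0,0,0],1],[[-493,-10,0],[0,0,0],1],[[-493,-10,0],[0,0,0],1],[[-493,-10,0],[0,0,0],1],[[-493,-10,0],[0,0,0],1],[[-493,-10,0],[0,0,0],1],[[-493,-10,0],[0,0,0],1],[[-493,-10,0],[0,0,0],1],[[-493,-10,0],[0,0,0],1],[[-493,-10,0],[0,0,0],1],[[-493,-10,0],[0,0,0],1],[[-493,-10,0],[0,0,0],1]]'
python3 w.py w2 sample_bottle open_cup forceps dish_stack lidded_cup wide_dishes
```

```text
clock: 3.53
ee_pos: [0.5111, -0.2514, 0.2504]
tcp_rot: [0.707, 0.708, 0.0, -0.0]
wrist_force: [-0.0, 0.8, -0.4]
grip_width: 0.999
3.5333 [ 0.5111 -0.2514  0.2504] [ 7.066e-01  7.076e-01  1.000e-04 -4.000e-04]
tool y yaw 0.08 tilt [ 7.e-04 -4.e-04 -1.e+00]
sample_bottle 0.62 [127. 229.] 3754 top z 0.1192 top ctr [ 0.4268 -0.1992] ext [0.037 0.037] all ctr [ 0.41   -0.2055]
open_cup 0.85 [272. 256.] 4337 top z 0.0973 top ctr [ 0.4445 -0.3169] ext [0.056 0.121] all ctr [ 0.4397 -0.3169]
forceps 0.83 [ 90. 404.] 452 top z 0.0093 top ctr [ 0.5894 -0.1743] ext [0.049 0.097] all ctr [ 0.5901 -0.1743]
dish_stack 0.49 [  2. 394.] 118 top z 0.0249 top ctr [ 0.5877 -0.0825] ext [0.017 0.002] all ctr [ 0.5855 -0.0815]
lidded_cup 0.8 [265. 401.] 3206 top z 0.1113 top ctr [ 0.5991 -0.3051] ext [0.087 0.133] all ctr [ 0.6223 -0.3413]
wide_dishes 0.93 [ 39. 138.] 7231 top z 0.0327 top ctr [ 0.3279 -0.1211] ext [0.09 0.08] all ctr [ 0.3178 -0.1173]
wide_dishes 0.92 [  4. 258.] 1223 top z 0.0325 top ctr [ 0.4517 -0.0917] ext [0.067 0.016] all ctr [ 0.451  -0.0904]
wide_dishes 0.88 [205. 152.] 5627 top z 0.0326 top ctr [ 0.3263 -0.2845] ext [0.09  0.089] all ctr [ 0.3167 -0.2844]
```

View pics/w2.png

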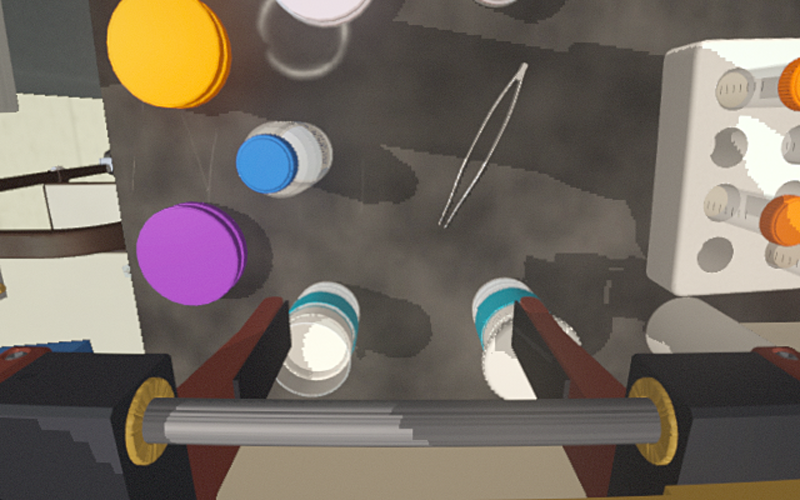

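```bash
python3 - <<'E'
from h import *
W=np.load('w2W.npy'); m=np.load('w2_forceps.npy')
P=W[m]; P=P[~np.isnan(P[:,0])]; P=P[P[:,2]>.002]
(c,s,a)=cv2.minAreaRect((P[:,:2]*1000).astype(np.float32)); print('rect',c,s,a)
for e in ([53,419],[181,354]):
    print(W[e[0]-1:e[0]+2,e[1]-1:e[1]+2].reshape(-1,3).mean(0).round(4))
u,sv,vt=np.linalg.svd(P[:,:2]-P[:,:2].mean(0)); print(P[:,:2].mean(0),np.degrees(np.arctan2(vt[0,1],vt[0,0])), np.ptp((P[:,:2])@vt[0]), np.ptp(P[:,:2]@vt[1]))
t=(P[:,:2])@vt[0]; print('mid',((t.min()+t.max())/2*vt[0]+(P[:,:2].mean(0)@vt[1])*vt[1]))
Z=W[100:130,330:350,2]; print('bench z',np.nanmedian(Z))
# bottle, cup fits
T=np.load('topW.npy')
for nm,box,zl in (('bottle cap w2',(90,160,180,260),(.112,.125)),('bottle body w2',(90,160,180,270),(.03,.085))):
    Q=W[box[0]:box[1],box[2]:box[3]].reshape(-1,3); Q=Q[(Q[:,2]>zl[0])&(Q[:,2]<zl[1])]; c,r=circ(Q[:,:2]); print(nm,c.round(4),r.round(4),len(Q),((Q.min(0)+Q.max(0))/2).round(4))
for nm,box,zl in (('cup top rim',(190,240,425,475),(.085,.11)),('cup top low',(190,240,425,475),(.01,.032)),('dish top',(145,175,318,348),(.02,.044))):
    Q=T[box[0]:box[1],box[2]:box[3]].reshape(-1,3); Q=Q[(Q[:,2]>zl[0])&(Q[:,2]<zl[1])]; c,r=circ(Q[:,:2]); print(nm,c.round(4),r.round(4),len(Q),((Q.min(0)+Q.max(0))/2).round(4),np.ptp(Q,axis=0).round(3))
# tray fit
V=np.load('w1W.npy')
for n in('bottle_well','dish_ring','cup_pocket','forceps_rest'):
    mm=np.load(f'w1_{n}.npy'); Q=V[mm]; Q=Q[~np.isnan(Q[:,0])]; print(n,cv2.minAreaRect((Q[:,:2]*1000).astype(np.float32)), 'floor',np.percentile(Q[:,2],20).round(4))
E
```

```text
rect (590.82080078125, -173.1873016357422) (103.85846710205078, 18.18721580505371) 65.18860626220703
[ 0.612  -0.1286  0.0082]
[ 5.494e-01 -2.648e-01  1.000e-04]
[ 0.59590305 -0.16451544] -113.38215291537921 0.10400967147654826 0.01909799003333279
mid [ 0.59191523 -0.17373863]
bench z 0.0005714602803290197
bottle cap w2 [ 0.4272 -0.1988] 0.0132 1812 [ 0.4268 -0.1992  0.1162]
bottle body w2 [ 0.4261 -0.1988] 0.0263 603 [ 0.4289 -0.199   0.0575]
cup top rim [ 0.4392 -0.3465] 0.0303 119 [ 0.4398 -0.3468  0.0938] [0.061 0.063 0.018]
cup top low [ 0.439  -0.3471] 0.0298 38 [ 0.4376 -0.3279  0.0202] [0.055 0.023 0.02 ]
dish top [ 0.58   -0.0517] 0.0243 88 [ 0.5824 -0.0526  0.032 ] [0.059 0.059 0.024]
bottle_well ((560.9847412109375, 328.2830810546875), (87.46118927001953, 88.9715347290039), 1.7394170761108398) floor 0.0078
dish_ring ((563.90673828125, 239.33990478515625), (86.39238739013672, 85.86746978759766), 1.7989803552627563) floor 0.0075
cup_pocket ((569.76513671875, 151.44290161132812), (92.77338409423828, 94.61451721191406), 1.3851367235183716) floor 0.008
forceps_rest ((473.5654602050781, 237.015869140625), (59.130516052246094, 148.71022033691406), 2.4602444171905518) floor 0.0079
```

Forceps middle is (0.580,-0.1965) with its axis at 65°. The two end pixels are 150 mm apart, against 152 mm stated. I'll grip it first.

```bash
python3 -m jog '[[[55,69,40],[0,0,0.432],0.5],[[55,69,80],[0,0,0.432],0.5],[[55,69,120],[0,0,0.432],0.5],[[55,69,160],[0,0,0.432],0.5],[[55,69,190],[0,0,0.432],0.4],[[55,69,212],[0,0,0.432],0.4],[[55,69,225],[0,0,0.432],0.4],[[55,69,231],[0,0,0.432],0.4],[[55,69,233],[0,0,0.432],0.4],[[55,69,233],[0,0,0.432],0.4],[[55,69,233],[0,0,0.432],0.4],[[55,69,233],[0,0,0.432],0]]' 20
python3 w.py w3
```

```text
clock: 4.88
ee_pos: [0.5813, -0.1976, 0.0198]
tcp_rot: [0.842, 0.539, 0.001, 0.001]
wrist_force: [-0.6, -0.1, -0.2]
grip_width: 0.354
4.8833 [ 0.5813 -0.1976  0.0198] [0.842  0.5394 0.0013 0.0012]
tool y yaw -24.71 tilt [ 9.0e-04  3.5e-03 -1.0e+00]
```

View pics/w3.png

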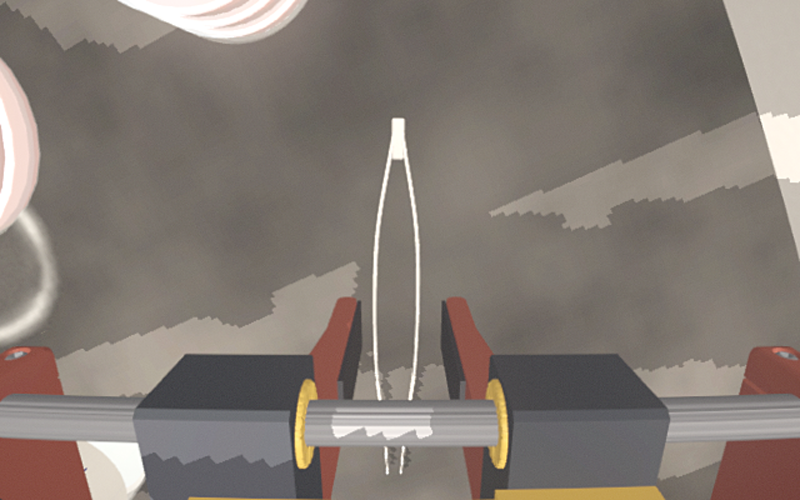

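The forceps lie centred between the jaws. Closing.

```bash
python3 -m jog '[[[0,0,0],[0,0,0],0],[[0,0,1],[0,0,0],0],[[0,0,1],[0,0,0],0],[[0,0,1],[0,0,0],0],[[0,0,1],[0,0,0],0]]' 20
```

```text
clock: 5.35
ee_pos: [0.5807, -0.1973, 0.0181]
tcp_rot: [0.842, 0.54, 0.001, 0.0]
wrist_force: [-1.8, 1.2, 9.5]
grip_width: 0.193
```

```bash
python3 -m jog '[[[0,0,-40],[0,0,0],0],[[0,0,-80],[0,0,0],0],[[0,0,-120],[0,0,0],0],[[30,-24,-120],[0,0,0],0],[[60,-48,-120],[0,0,-0.1],0],[[90,-72,-120],[0,0,-0.2],0],[[120,-95,-120],[0,0,-0.3],0],[[150,-119,-120],[0,0,-0.4],0],[[180,-143,-120],[0,0,-0.466],0],[[210,-167,-120],[0,0,-0.466],0],[[240,-191,-120],[0,0,-0.466],0],[[270,-215,-120],[0,0,-0.466],0],[[300,-238,-120],[0,0,-0.466],0],[[330,-262,-120],[0,0,-0.466],0],[[350,-278,-120],[0,0,-0.466],0],[[350,-278,-100],[0,0,-0.466],0],[[350,-278,-70],[0,0,-0.466],0],[[350,-278,-50],[0,0,-0.466],0],[[350,-278,-50],[0,0,-0.466],0]]'
python3 w.py w4 forceps_rest forceps
```

```text
clock: 6.93
ee_pos: [0.4711, 0.2361, 0.0636]
tcp_rot: [0.694, 0.72, -0.003, -0.001]
wrist_force: [-0.6, 0.1, -0.3]
grip_width: 0.197
6.9333 [0.4711 0.2361 0.0636] [ 6.943e-01  7.197e-01 -3.000e-03 -6.000e-04]
tool y yaw 2.05 tilt [-0.0033 -0.005  -1.    ]
forceps_rest 0.58 [184. 323.] 16251 top z 0.0309 top ctr [0.4724 0.2557] ext [0.057 0.111] all ctr [0.4727 0.2428]
forceps 0.62 [158. 329.] 1144 top z 0.0554 top ctr [0.4713 0.2588] ext [0.019 0.111] all ctr [0.4727 0.2459]
```

View pics/w4.png

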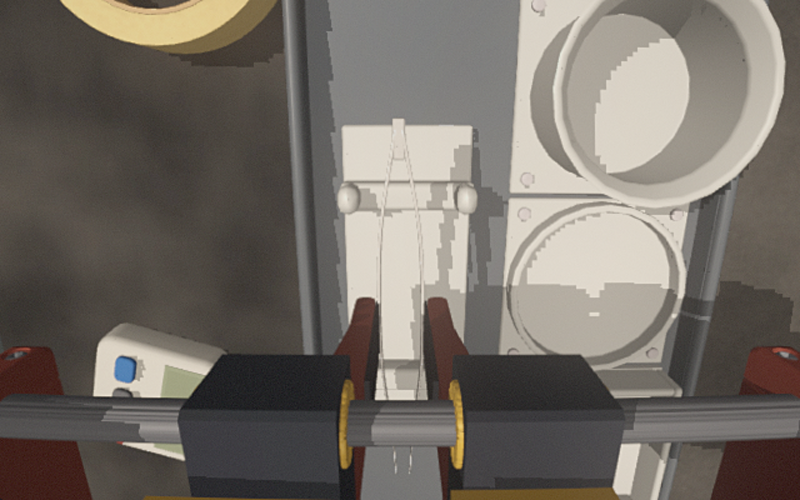

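The forceps sit in line over both bars. Lowering and releasing.

```bash
python3 -m jog '[[[0,1,12],[0,0,0],0],[[0,1,22],[0,0,0],0],[[0,1,28],[0,0,0],0],[[0,1,30],[0,0,0],0],[[0,1,30],[0,0,0],0],[[0,1,30],[0,0,0],0]]'
```

```text
clock: 7.58
ee_pos: [0.4745, 0.2371, 0.0368]
tcp_rot: [0.695, 0.719, -0.0, -0.0]
wrist_force: [-1.4, -0.5, 5.9]
grip_width: 0.194
```

```bash
python3 -m jog '[[[0,0,0],[0,0,0],0.4],[[0,0,0],[0,0,0],0.4],[[0,0,-10],[0,0,0],0.4],[[0,0,-35],[0,0,0],0.4],[[0,0,-75],[0,0,0],0.4],[[-15,5,-110],[0,0,0],1],[[-50,15,-140],[0,0,0],1],[[-90,28,-150],[0,0,0],1],[[-130,42,-150],[0,0,0],1],[[-170,55,-150],[0,0,0],1],[[-210,68,-150],[0,0,0],1],[[-250,82,-150],[0,0,0],1],[[-285,95,-150],[0,0,0],1],[[-304,101,-150],[0,0,0],1],[[-304,101,-150],[0,0,0],1],[[-304,101,-150],[0,0,0],1]]'
python3 w.py w5 dish_stack wide_dishes
```

```text
clock: 8.92
ee_pos: [0.5861, -0.0651, 0.187]
tcp_rot: [0.696, 0.718, -0.0, 0.0]
wrist_force: [-0.6, 0.3, -0.1]
grip_width: 1.0
8.9167 [ 0.5861 -0.0651  0.187 ] [ 6.960e-01  7.181e-01 -2.000e-04  2.000e-04]
tool y yaw 1.79 tilt [-6.e-04  1.e-04 -1.e+00]
dish_stack 0.95 [175. 321.] 4450 top z 0.0469 top ctr [ 0.5862 -0.0524] ext [0.061 0.06 ] all ctr [ 0.5858 -0.0594]
wide_dishes 0.66 [164. 170.] 8618 top z 0.0325 top ctr [ 0.4513 -0.0542] ext [0.09 0.09] all ctr [ 0.4486 -0.0596]
wide_dishes 0.65 [228.  53.] 7851 top z 0.0325 top ctr [ 0.3278 -0.1152] ext [0.092 0.089] all ctr [-0.1283 -0.2948]
```

View pics/w5.png

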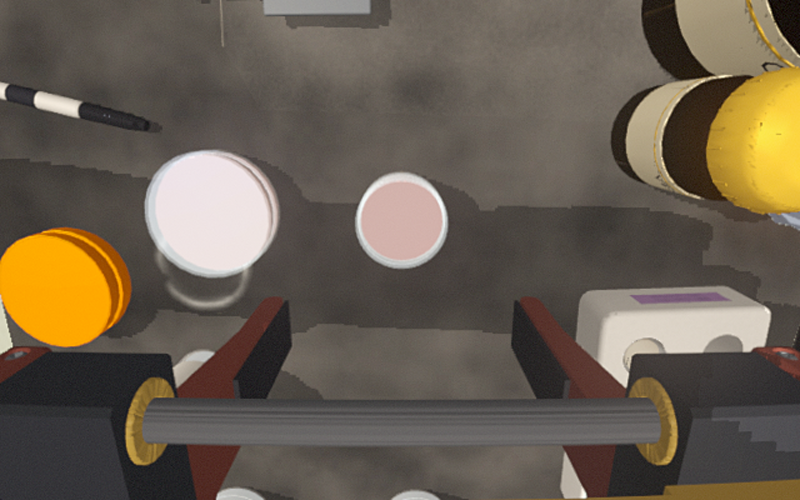

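```bash
python3 -m jog '[[[13,0,35],[0,0,0],1],[[13,0,75],[0,0,0],1],[[13,0,110],[0,0,0],1],[[13,0,135],[0,0,0],1],[[13,0,148],[0,0,0],1],[[13,0,154],[0,0,0],1],[[13,0,154],[0,0,0],1],[[13,0,154],[0,0,0],0.5],[[13,0,154],[0,0,0],0.5],[[13,0,154],[0,0,0],0.5],[[13,0,154],[0,0,0],0.5],[[13,0,154],[0,0,0],0.5]]' 20
```

```text
clock: 10.07
ee_pos: [0.5863, -0.0502, 0.0336]
tcp_rot: [0.695, 0.719, 0.001, 0.0]
wrist_force: [-0.2, 0.7, 4.6]
grip_width: 0.692
```

```bash
python3 -m jog '[[[0,0,-15],[0,0,0],0.5],[[0,0,-45],[0,0,0],0.5],[[20,0,-70],[0,0,0],0.5],[[55,-2,-70],[0,0,0],0.5],[[95,-4,-70],[0,0,0],0.5],[[135,-6,-70],[0,0,0],0.5],[[175,-8,-70],[0,0,0],0.5],[[215,-10,-70],[0,0,0],0.5],[[250,-12,-70],[0,0,0],0.5],[[275,-12,-70],[0,0,0],0.5],[[290,-12,-70],[0,0,0],0.5],[[293,-12,-60],[0,0,0],0.5],[[293,-12,-40],[0,0,0],0.5],[[293,-12,-30],[0,0,0],0.5],[[293,-12,-30],[0,0,0],0.5]]'
python3 w.py w6 dish_stack dish_ring
```

```text
clock: 11.32
ee_pos: [0.562, 0.2391, 0.06]
tcp_rot: [0.696, 0.718, -0.003, -0.0]
wrist_force: [-0.3, -0.0, -1.1]
grip_width: 0.694
11.3167 [0.562  0.2391 0.06  ] [ 6.956e-01  7.184e-01 -2.600e-03 -3.000e-04]
tool y yaw 1.85 tilt [-0.0032 -0.0041 -1.    ]
dish_stack 0.88 [266. 320.] 14478 top z 0.0732 top ctr [0.5631 0.2448] ext [0.061 0.047] all ctr [0.5586 0.2258]
dish_ring 0.55 [187. 329.] 8191 top z 0.0176 top ctr [0.564  0.2606] ext [0.083 0.06 ] all ctr [0.5637 0.2603]
dish_ring 0.24 [268. 319.] 14519 top z 0.0732 top ctr [0.563  0.2451] ext [0.061 0.048] all ctr [0.5631 0.2261]
```

View pics/w6.png

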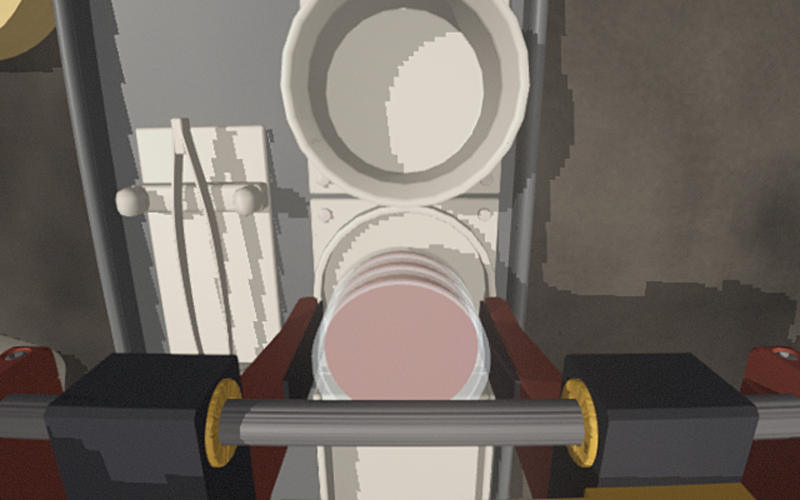

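```bash
python3 -m jog '[[[1,1,8],[0,0,0],0.5],[[1,1,16],[0,0,0],0.5],[[1,1,21],[0,0,0],0.5],[[1,1,23],[0,0,0],0.5],[[1,1,23],[0,0,0],0.5],[[1,1,23],[0,0,0],0.5]]'
```

```text
clock: 11.97
ee_pos: [0.5644, 0.2433, 0.0405]
tcp_rot: [0.695, 0.719, 0.0, -0.0]
wrist_force: [-4.3, -1.4, 11.7]
grip_width: 0.692
```

```bash
python3 -m jog '[[[0,0,0],[0,0,0],0.8],[[0,0,0],[0,0,0],0.8],[[0,0,-15],[0,0,0],0.8],[[0,0,-50],[0,0,0],0.8],[[0,0,-90],[0,0,0],1],[[0,0,-130],[0,0,0],1],[[-40,-14,-140],[0,0,0],1],[[-80,-28,-140],[0,0,0],1],[[-119,-42,-140],[0,0,0],1],[[-158,-55,-140],[0,0,0],1],[[-197,-69,-140],[0,0,0],1],[[-236,-83,-140],[0,0,0],1],[[-275,-96,-140],[0,0,0],1],[[-314,-110,-140],[0,0,0],1],[[-353,-124,-140],[0,0,0],1],[[-390,-137,-140],[0,0,0],1],[[-420,-147,-140],[0,0,0],1],[[-437,-153,-140],[0,0,0],1],[[-437,-153,-140],[0,0,0],1],[[-437,-153,-140],[0,0,0],1]]'
python3 w.py w7 sample_bottle
python3 - <<'E'
from h import *
W=np.load('w7W.npy'); Q=W[120:400,220:420].reshape(-1,3)
for zl in ((.11,.125),(.04,.085)):
    q=Q[(Q[:,2]>zl[0])&(Q[:,2]<zl[1])]; print(len(q),circ(q[:,:2]))
E
```

```text
clock: 13.63
ee_pos: [0.4264, -0.1995, 0.1795]
tcp_rot: [0.696, 0.718, -0.0, -0.0]
wrist_force: [-0.1, 0.4, -1.2]
grip_width: 0.995
13.6333 [ 0.4264 -0.1995  0.1795] [ 0.6956  0.7185 -0.     -0.    ]
tool y yaw 1.86 tilt [ 0.e+00 -1.e-04 -1.e+00]
sample_bottle 0.69 [202. 321.] 5247 top z 0.119 top ctr [ 0.4262 -0.1981] ext [0.037 0.036] all ctr [ 0.4266 -0.2192]
2641 (array([ 0.42615729, -0.19752776]), np.float64(0.013035399163807273))
3210 (array([ 0.43531675, -0.26924932]), np.float64(0.09121079138592789))
```

View pics/w7.png

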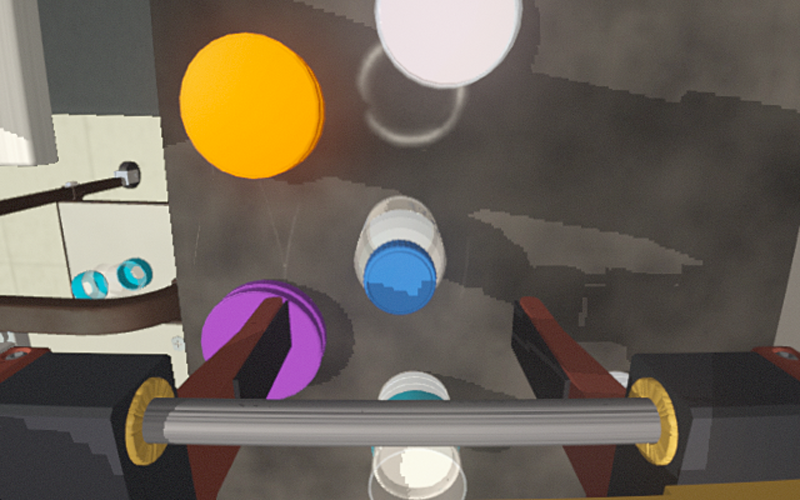

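The bottle is centred between the jaws at (0.426,-0.198).

```bash
python3 -m jog '[[[1,0,30],[0,0,0],1],[[1,0,65],[0,0,0],1],[[1,0,90],[0,0,0],1],[[1,0,101],[0,0,0],1],[[1,0,104],[0,0,0],1],[[1,0,104],[0,0,0],1],[[1,0,104],[0,0,0],0.4],[[1,0,104],[0,0,0],0.4],[[1,0,104],[0,0,0],0.4],[[1,0,104],[0,0,0],0.4],[[1,0,104],[0,0,0],0.4],[[1,0,104],[0,0,0],0.4]]' 25
```

```text
clock: 14.73
ee_pos: [0.4268, -0.1978, 0.076]
tcp_rot: [0.695, 0.719, 0.0, 0.0]
wrist_force: [-0.4, 0.2, -1.1]
grip_width: 0.587
```

```bash
python3 -m jog '[[[0,0,-15],[0,0,0],0.4],[[0,0,-50],[0,0,0],0.4],[[0,0,-90],[0,0,0],0.4],[[25,7,-100],[0,0,0],0.4],[[60,18,-100],[0,0,0],0.4],[[99,29,-100],[0,0,0],0.4],[[138,40,-100],[0,0,0],0.4],[[177,52,-100],[0,0,0],0.4],[[216,63,-100],[0,0,0],0.4],[[255,75,-100],[0,0,0],0.4],[[294,86,-100],[0,0,0],0.4],[[333,97,-100],[0,0,0],0.4],[[372,109,-100],[0,0,0],0.4],[[411,120,-100],[0,0,0],0.4],[[450,132,-100],[0,0,0],0.4],[[485,142,-100],[0,0,0],0.4],[[510,149,-90],[0,0,0],0.4],[[521,152,-75],[0,0,0],0.4],[[521,152,-70],[0,0,0],0.4],[[521,152,-70],[0,0,0],0.4]]'
python3 w.py w8 sample_bottle bottle_well
```

```text
clock: 16.4
ee_pos: [0.5591, 0.3274, 0.1437]
tcp_rot: [0.694, 0.72, -0.002, -0.0]
wrist_force: [-0.1, -0.0, -0.6]
grip_width: 0.588
16.4 [0.5591 0.3274 0.1437] [ 6.943e-01  7.197e-01 -2.100e-03 -1.000e-04]
tool y yaw 2.05 tilt [-0.0028 -0.0031 -1.    ]
sample_bottle 0.9 [265. 322.] 13687 top z 0.1867 top ctr [0.5607 0.333 ] ext [0.037 0.048] all ctr [0.5633 0.2547]
sample_bottle 0.47 [172. 326.] 6526 top z 0.0528 top ctr [0.561  0.3385] ext [0.081 0.061] all ctr [0.5586 0.3299]
bottle_well 0.75 [174. 325.] 6652 top z 0.0529 top ctr [0.5607 0.3385] ext [0.082 0.061] all ctr [0.5611 0.3299]
```

View pics/w8.png

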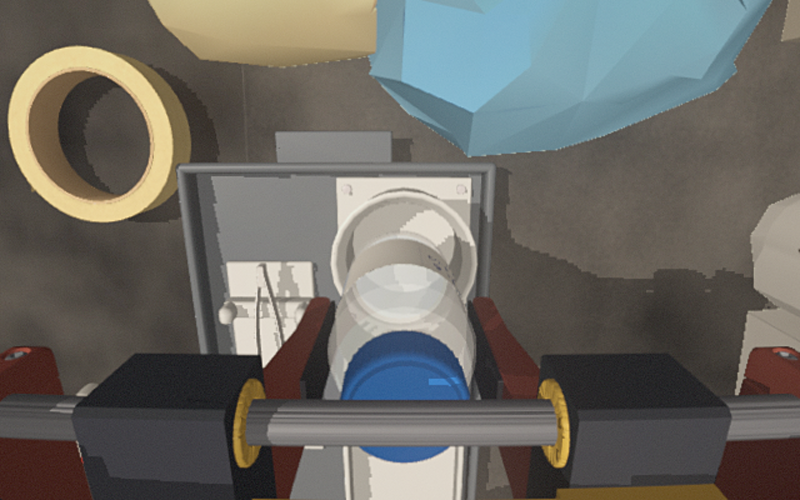

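```bash
python3 -m jog '[[[0,0,15],[0,0,0],0.4],[[0,0,35],[0,0,0],0.4],[[0,0,50],[0,0,0],0.4],[[0,0,58],[0,0,0],0.4],[[0,0,62],[0,0,0],0.4],[[0,0,63],[0,0,0],0.4],[[0,0,63],[0,0,0],0.4]]'
```

```text
clock: 17.13
ee_pos: [0.5609, 0.3276, 0.084]
tcp_rot: [0.695, 0.719, 0.0, -0.0]
wrist_force: [-0.0, -0.0, -1.3]
grip_width: 0.585
```

```bash
python3 -m jog '[[[0,0,2],[0,0,0],0.4],[[0,0,2],[0,0,0],0.4],[[0,0,2],[0,0,0],0.8],[[0,0,2],[0,0,0],0.8],[[0,0,0],[0,0,0],0.8],[[0,0,-20],[0,0,0],0.8],[[0,0,-60],[0,0,0],0.8],[[0,0,-100],[0,0,0],0.8],[[0,0,-140],[0,0,0],1],[[-40,0,-140],[0,0,0],1],[[-80,0,-140],[0,0,0],1],[[-120,0,-140],[0,0,0],1]]'
python3 - <<'E'
import cv2
im=cv2.imread('pics/top0.png')[185:245,420:480]
cv2.imwrite('pics/t3.png',cv2.resize(im,None,fx=9,fy=9,interpolation=cv2.INTER_CUBIC))
E
```

```text
clock: 18.13
ee_pos: [0.565, 0.2074, 0.2238]
tcp_rot: [0.694, 0.72, 0.001, 0.0]
wrist_force: [-0.3, -1.1, -0.0]
grip_width: 0.999
```

View pics/t3.png

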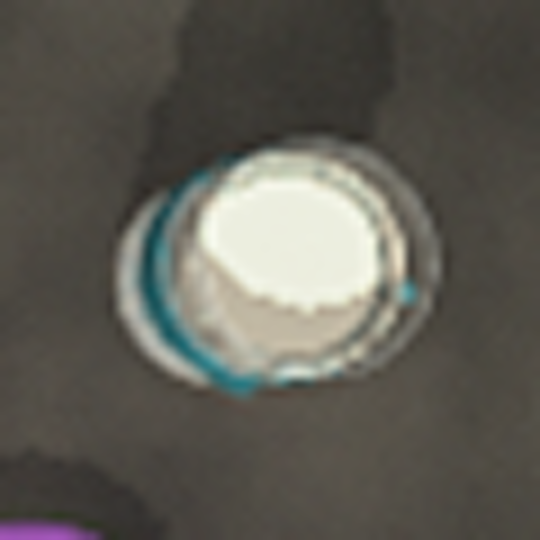

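Teal dot at (410,292) in the crop: the spout points to world -y, slightly -x, so jaws along x suit. It is the open cup (no lid). Moving over it for a closer look.

```bash
python3 -m jog '[[[-40,-11,0],[0,0,0],1],[[-80,-22,0],[0,0,0],1],[[-120,-33,0],[0,0,0],1],[[-160,-44,0],[0,0,0],1],[[-200,-55,0],[0,0,0],1],[[-240,-65,0],[0,0,0],1],[[-280,-76,0],[0,0,0],1],[[-320,-87,0],[0,0,0],1],[[-360,-98,0],[0,0,0],1],[[-400,-109,0],[0,0,0],1],[[-440,-120,0],[0,0,0],1],[[-480,-131,0],[0,0,0],1],[[-515,-140,0],[0,0,0],1],[[-532,-144,0],[0,0,0],1],[[-532,-144,0],[0,0,0],1],[[-532,-144,0],[0,0,0],1]]'
python3 w.py w9 open_cup lidded_cup
python3 - <<'E'
from h import *
W=np.load('w9W.npy'); Q=W.reshape(-1,3); Q=Q[(abs(Q[:,0]-.44)<.045)&(abs(Q[:,1]+.346)<.045)]
for zl in ((.088,.1),(.066,.094),(.036,.062),(.005,.032)):
    q=Q[(Q[:,2]>zl[0])&(Q[:,2]<zl[1])]
    if len(q)>5: print(zl,len(q),circ(q[:,:2]),q.min(0).round(4),q.max(0).round(4))
E
```

```text
clock: 19.47
ee_pos: [0.4388, -0.3294, 0.2227]
tcp_rot: [0.696, 0.718, -0.0, 0.0]
wrist_force: [0.0, 0.2, -0.7]
grip_width: 0.999
19.4667 [ 0.4388 -0.3294  0.2227] [ 6.956e-01  7.184e-01 -1.000e-04  1.000e-04]
tool y yaw 1.84 tilt [-3.e-04 -1.e-04 -1.e+00]
open_cup 0.79 [210. 323.] 5556 top z 0.0976 top ctr [ 0.4421 -0.346 ] ext [0.062 0.063] all ctr [ 0.4405 -0.3639]
lidded_cup 0.78 [213. 519.] 8910 top z 0.1179 top ctr [ 0.6078 -0.3416] ext [0.068 0.067] all ctr [ 0.644  -0.3673]
(0.088, 0.1) 866 (array([ 0.44190552, -0.34540716]), np.float64(0.030400121164062578)) [ 0.4111 -0.3772  0.088 ] [ 0.4731 -0.3147  0.0994]
(0.066, 0.094) 4321 (array([ 0.44198426, -0.34723632]), np.float64(0.023029261857746633)) [ 0.4119 -0.3764  0.0661] [ 0.472  -0.3149  0.094 ]
(0.036, 0.062) 445 (array([ 0.44155119, -0.34644547]), np.float64(0.0319062544710811)) [ 0.4073 -0.3413  0.036 ] [ 0.4725 -0.3138  0.062 ]
(0.005, 0.032) 129 (array([ 0.44196395, -0.34602031]), np.float64(0.030328127971030697)) [ 0.4162 -0.3369  0.0052] [ 0.4708 -0.3153  0.0319]
```

View pics/w9.png

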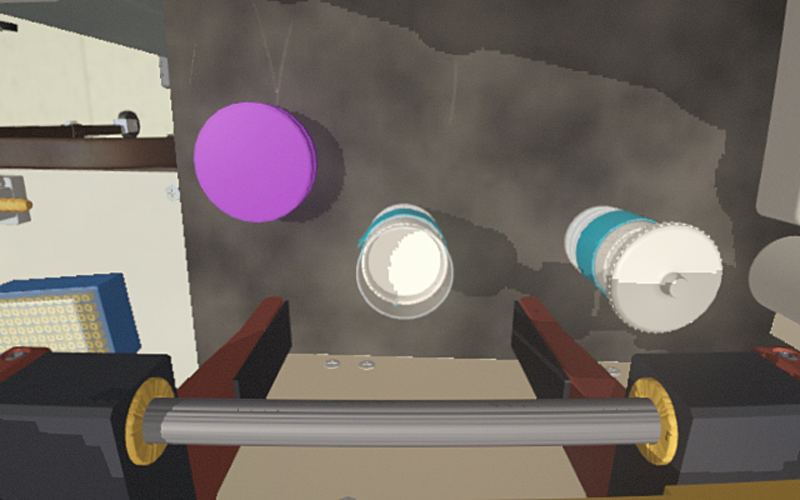

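```bash
python3 - <<'E'
from h import *
W=np.load('w9W.npy')
for r in (280,286,292,300,310): print(r,W[r,[250,300,340,380]].round(3).tolist())
T=np.load('topW.npy'); print(T[200:240:10,[484,488,492,500,510]].round(3).tolist())
E
python3 -m jog '[[[-17,3,25],[0,0,0],1],[[-17,3,60],[0,0,0],1],[[-17,3,95],[0,0,0],1],[[-17,3,118],[0,0,0],1],[[-17,3,130],[0,0,0],1],[[-17,3,137],[0,0,0],1],[[-17,3,141],[0,0,0],1],[[-17,3,141],[0,0,0],1],[[-17,3,141],[0,0,0],1]]'
```

```text
280 [[0.362, -0.456, -0.0], [0.419, -0.453, 0.001], [0.465, -0.452, 0.001], [0.511, -0.451, 0.0]]
286 [[0.366, -0.453, 0.02], [0.42, -0.452, 0.017], [0.465, -0.452, 0.015], [0.512, -0.459, 0.0]]
292 [[0.368, -0.452, 0.034], [0.421, -0.453, 0.029], [0.464, -0.452, 0.029], [0.508, -0.453, 0.025]]
300 [[0.371, -0.452, 0.049], [0.422, -0.453, 0.045], [0.463, -0.452, 0.044], [0.505, -0.452, 0.042]]
310 [[0.374, -0.454, 0.064], [0.423, -0.453, 0.062], [0.462, -0.452, 0.062], [0.502, -0.453, 0.06]]
[[[0.483, -0.452, 0.001], [0.481, -0.452, 0.029], [0.478, -0.451, 0.058], [0.473, -0.452, 0.104], [0.468, -0.452, 0.16]], [[0.457, -0.45, 0.003], [0.455, -0.453, 0.024], [0.453, -0.453, 0.051], [0.449, -0.453, 0.101], [0.445, -0.452, 0.158]], [[0.431, -0.45, 0.002], [0.43, -0.453, 0.022], [0.428, -0.453, 0.049], [0.426, -0.454, 0.097], [0.423, -0.453, 0.155]], [[0.405, -0.45, 0.001], [0.404, -0.452, 0.022], [0.403, -0.452, 0.05], [0.402, -0.454, 0.095], [0.4, -0.451, 0.158]]]
clock: 20.37
ee_pos: [0.4438, -0.3457, 0.0828]
tcp_rot: [0.694, 0.72, 0.0, 0.001]
wrist_force: [0.0, 0.0, 1.5]
grip_width: 1.0
```

```bash
python3 -m jog '[[[0,-1,1],[0,0,0],0.5],[[0,-1,1],[0,0,0],0.5],[[0,-1,1],[0,0,0],0.5],[[0,-1,1],[0,0,0],0.5],[[0,-1,1],[0,0,0],0.5]]' 20
```

```text
clock: 20.78
ee_pos: [0.4421, -0.3456, 0.081]
tcp_rot: [0.695, 0.719, 0.0, 0.0]
wrist_force: [0.1, -0.3, 1.4]
grip_width: 0.712
```

```bash
python3 -m jog '[[[0,0,-12],[0,0,0],0.5],[[0,0,-40],[0,0,0],0.5],[[0,0,-75],[0,0,0],0.5],[[15,4,-95],[0,0,0],0.5],[[45,13,-100],[0,0,0],0.5],[[82,24,-100],[0,0,0],0.5],[[120,35,-100],[0,0,0],0.5],[[158,46,-100],[0,0,0],0.5],[[196,57,-100],[0,0,0],0.5],[[234,68,-100],[0,0,0],0.5],[[272,79,-100],[0,0,0],0.5],[[310,90,-100],[0,0,0],0.5],[[348,101,-100],[0,0,0],0.5],[[386,112,-100],[0,0,0],0.5],[[424,123,-100],[0,0,0],0.5],[[460,133,-90],[0,0,0],0.5],[[482,139,-70],[0,0,0],0.5],[[491,142,-50],[0,0,0],0.5],[[491,142,-45],[0,0,0],0.5],[[491,142,-45],[0,0,0],0.5]]'
python3 w.py w10 open_cup cup_pocket
```

```text
clock: 22.45
ee_pos: [0.5655, 0.1498, 0.1247]
tcp_rot: [0.694, 0.72, -0.002, -0.0]
wrist_force: [-0.0, -0.2, 0.6]
grip_width: 0.715
22.45 [0.5655 0.1498 0.1247] [ 6.944e-01  7.196e-01 -1.700e-03 -3.000e-04]
tool y yaw 2.04 tilt [-0.0018 -0.0029 -1.    ]
open_cup 0.89 [261. 320.] 17211 top z 0.1415 top ctr [0.5664 0.1561] ext [0.063 0.05 ] all ctr [0.5691 0.111 ]
cup_pocket 0.57 [164. 330.] 6146 top z 0.029 top ctr [0.5666 0.1646] ext [0.088 0.063] all ctr [0.5665 0.1642]
```

View pics/w10.png

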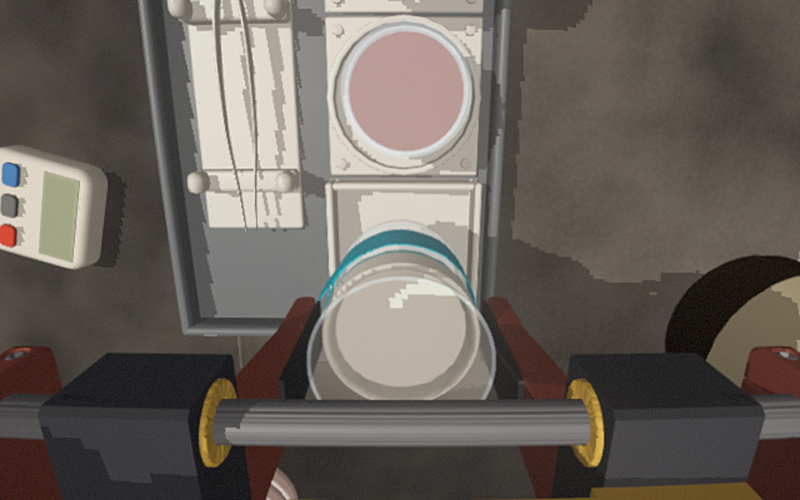

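The cup is over the pocket, with the dishes centred in the ring and the forceps in both notches. Lowering.

```bash
python3 -m jog '[[[0,0,12],[0,0,0],0.5],[[0,0,24],[0,0,0],0.5],[[0,0,32],[0,0,0],0.5],[[0,0,37],[0,0,0],0.5],[[0,0,39],[0,0,0],0.5],[[0,0,39],[0,0,0],0.5],[[0,0,39],[0,0,0],0.5]]'
```

```text
clock: 23.18
ee_pos: [0.5653, 0.1498, 0.0871]
tcp_rot: [0.695, 0.719, -0.001, -0.002]
wrist_force: [-7.3, -0.6, 15.9]
grip_width: 0.713
```

```bash
python3 -m jog '[[[0,0,0],[0,0,0],0.85],[[0,0,0],[0,0,0],0.9],[[0,0,0],[0,0,0],0.9],[[0,0,-15],[0,0,0],0.9],[[0,0,-50],[0,0,0],0.9],[[0,0,-90],[0,0,0],1],[[0,0,-130],[0,0,0],1],[[20,-20,-165],[0,0,0],1],[[50,-40,-180],[0,0,0],1],[[70,-45,-185],[0,0,0],1],[[70,-45,-185],[0,0,0],1],[[70,-45,-185],[0,0,0],1]]'
python3 w.py w11 sample_bottle dish_stack open_cup forceps
```

```text
clock: 24.18
ee_pos: [0.5188, 0.2202, 0.2716]
tcp_rot: [0.693, 0.721, 0.0, -0.0]
wrist_force: [0.1, 0.0, -0.5]
grip_width: 0.998
24.1833 [0.5188 0.2202 0.2716] [ 6.934e-01  7.206e-01  3.000e-04 -1.000e-04]
tool y yaw 2.2 tilt [ 6.e-04  2.e-04 -1.e+00]
sample_bottle 0.89 [ 65. 371.] 3270 top z 0.1272 top ctr [0.5609 0.3264] ext [0.036 0.036] all ctr [0.5648 0.3307]
dish_stack 0.92 [153. 362.] 2902 top z 0.0552 top ctr [0.5648 0.2411] ext [0.061 0.06 ] all ctr [0.5689 0.2363]
open_cup 0.97 [248. 362.] 4564 top z 0.1056 top ctr [0.5658 0.1494] ext [0.062 0.063] all ctr [0.5767 0.1194]
forceps 0.75 [ 90. 275.] 81 top z 0.0298 top ctr [0.4744 0.2766] ext [0.019 0.075] all ctr [0.4744 0.2766]
```

View pics/w11.png

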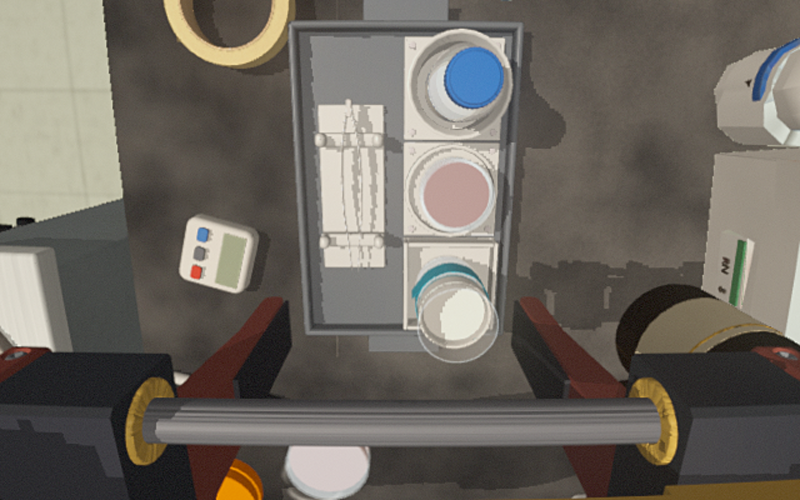

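```bash
python3 - <<'E'
from h import *
st,im,d,W=look('top'); save(im,'t4.png',(120,290,150,490),2.3)
for q in ['wide_dishes','lidded_cup','forceps']:
    for r in robot.regions_of('top',q)[:3]:
        m=r['mask']; P=W[m]; P=P[~np.isnan(P[:,0])]; top=np.percentile(P[:,2],95); T=P[P[:,2]>top-.012]
        print(q,round(r['confidence'],2),np.round(r['pixel']),round(top,4),((T.min(0)+T.max(0))/2)[:2].round(4),np.ptp(T,axis=0).round(3))
print(robot.state()['clock'],robot.state()['wrist_force'])
E
```

```text
wide_dishes 0.96 [212. 333.] 0.0354 [ 0.447 -0.053] [0.088 0.088 0.015]
wide_dishes 0.83 [261. 356.] 0.0355 [ 0.324  -0.1138] [0.089 0.084 0.015]
wide_dishes 0.8 [262. 420.] 0.0354 [ 0.323  -0.2846] [0.086 0.091 0.015]
lidded_cup 0.77 [150. 451.] 0.115 [ 0.6067 -0.3419] [0.071 0.072 0.023]
24.6333 [-0.6939336  -0.41354254  0.39192639]
```

View pics/t4.png

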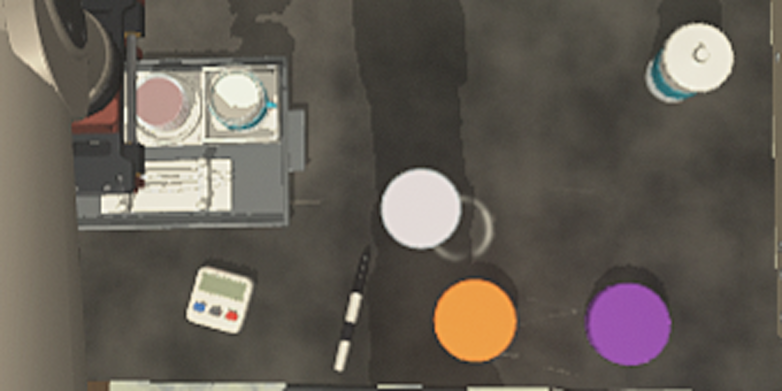

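```bash
python3 -c "
from cell import robot
print(robot.finish_job())"
```

```text
the job is handed in; nothing more can be done
None
```

The tray is laid out and the job was handed in at about 24.6 s. The forceps, small dishes, bottle and open cup were each picked up and placed on the first try. `finish_job` gave no verdict.

In the last wrist view, taken from 0.27 m, I compared each item with its measured holder centre:

| Item | Offset from holder centre | Top height measured | Top height expected |
|---|---|---|---|
| Sample bottle in the well | about 1.5 mm | 127 mm | 126 mm |
| Dish stack in the ring | about 1 mm | 55 mm | 53 mm |
| Open cup (centre line) in the pocket | about 3 mm | 106 mm | 105 mm |
| Forceps on the rest | not measured end to end | 30 mm | 27.5 mm |

- **Open cup:** its origin sits about 6 mm from the centre line, so it should be roughly 4 mm from the pocket centre, against a limit of 19 mm. The spout points to -y, clear of the neighbouring holders.
- **Forceps:** the picture shows them lying in both notches. The final network masks did not support a full check: the wrist mask showed only one half, and the top camera reported none because the gripper covers part of the rest. Their position relies on the release pose, which was within about 1 mm of the rest's centre.
- **Items to leave:** the lidded cup and wide dishes measured within 1 mm of their start in the top view. The orange and purple dishes were not touched.
- **Camera disagreement:** the top camera read x about 3 mm shorter and z 2–3 mm higher than the wrist camera, so I used the wrist values.

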